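# Knock the pressed tile out of its mould

## Robot

A 6-joint arm with a two-finger parallel gripper is mounted at the origin on the work surface; the furniture and walls round the work are solid. World frame = base frame: x ahead of the robot, y to its left, z up, the work surface at z = 0. Lengths are in mm, angles in rad, forces in N, time in s.
With the tool pointing down it reaches from about 275 to 750 mm from the base axis. Payload 10.2 kg.
Tool frame: the origin (TCP) lies midway between the tips of the shut fingers; the grasp point (between the pads) lies 19 mm behind it; z points along the fingers, y is the line along which they close (so a half turn about z gives the same grasp; the last joint's range is limited). The gripper opens to 85 mm and grips with 20 to 120 N. Pads are 22 mm wide; open, the fingers measure 114 mm over their backs; the gripper's body (76 mm by 85 mm) begins 54 mm behind the grasp point. The pads swing forward as they close: fully open they stand 13 mm farther back than shut.
Start: joints at [1.035, 0.313, 1.498, -0, 1.331, -0.223], TCP at [161.568, 499.527, 231.294] pointing down, gripper open.
Joint ranges: [-2.94, 2.94], [-0.97, 2.17], [0.19, 2.56], [-1.23, 4.37], [0.02, 3.11], [-2.88, 2.88]. Speed limits (rad/s): [2.39, 2.39, 3.01, 3.14, 3.14, 3.14].

## Interface

Orientations are given as a unit quaternion [w, x, y, z].
In Python, from rig import ctrl gives the robot as it stands.
- The arm moves only by the tool send_rows, never from a script. Its argument "targets" is a list of rows, each a list of 7 numbers: the closure, from -1 (fully open) to 1 (shut), so that 0 is half open, then the shift along the tool's x, y, z in m, then the turn, a rotation vector about the tool's x, y, z in rad. In form: [[claw, dx, dy, dz, ax, ay, az], ...]. A call has exactly 10 rows; each row shifts and turns the commanded pose from where the row before left it, along the tool's axes as they then stand; what a row does not reach is not made up. A row lasts 1/8 s, in which the tool goes at most 62.5 mm and 10.7 degrees, less where a joint would pass 70% of its speed; a pose out of reach is approached as far as the arm can. A call with a gripper value outside its range is refused whole. The fingers move at their own pace and stop on an object; "squeeze" is the grip in N (left out, the last holds). Time passes only in rows, so rows that do not move let the fingers close, or fill a call up. It gives the time, the measured TCP pose, the force, the opening and the grip force at its end, in the units of the state.
- ctrl.sense(): the state, without advancing time (a new reading comes with each control period).
- ctrl.capture(name): name is "side" or "top"; returns a dict with "img" (420x560x3 uint8, red, green, blue), "camera_matrix" (3x3 intrinsics, pixels), "R" (3x3) and "t" (3): a world point X has camera coordinates R X + t. Camera axes: x right, y down, z forward; pixel columns grow to the right and rows downward; lengths in mm; the calibration is good to about 2 mm. A picture is of the moment at which its call begins. There is no depth.
- ctrl.finish_job(): hands the job in; it is judged then, once.
Trained networks look in a picture, given as the dict that the camera call returned (one of the last four; its "shot" number tells which), for a name from the list of things; names that differ only in an ending like _2 or _b are one class to them, and where a whole thing is asked for, a point or a joint stands for the part that bears it (a point fixed in the world has none). Each returns a list of dicts, best first, with "score" (0 to 1); they miss things now and then, are a little off and sometimes report something else, mostly with a low value. They report only what shows in the picture. A call takes as long as a camera call. They do not tell look-alikes from the thing itself.
- ctrl.boxes_of(query, picture): "extent" ([left, top, width, height] in pixels, round what is visible of it).
- ctrl.landmark_of(query, picture): "point" ([column, row] in pixels: a listed point, or the origin of a listed thing).
The state is a dict: "time_s": time; "joints": joint angles; "dq": joint speeds; "tau": joint torques, N m; "eef_pos": TCP position; "ee_rot": TCP orientation; "force": force on the tool from outside, world axes, zero at the start; "wrist_torque": the same for the moment, N m; "grip_width": opening from 0.0 (shut) to 1.0 (fully open); "grip_force": force on a finger pad.
Only numpy, scipy, OpenCV 4.12 (cv2) and the standard library are available. Lean on these libraries where they do the work, as an engineer would, in place of code of your own. Each camera call takes 0.05 s, during which the arm holds its last target. There are 200 camera calls.

## Task

Knock the pressed clay tile out of the tile mould: reach through the window of the grey sheet-metal guard without touching the guard, and press the knock-out lever inside all the way down, which raises the tile above the mould; leave the lever down. Then push the tile sideways with the fingertips, off the mould and onto the plaster bat beside it, so that the whole tile lies flat on the bat. The soft tile is only to be pushed, never picked up, and everything standing around is left where it is.

Things in the scene. Friction and masses are not known exactly. Their poses are not given: they have to be found in the camera images.
- mould: The tile mould, a fixed bench tool. Origin on the table under the centre of its square tile cavity (79 mm square, in an aluminium frame 107 mm square whose top is 46 mm above the table). Its own -x axis points from the cavity to the lever and guard (toward the robot); the bat lies on its +y or -y side, the slip saucer on the other, both with their centre 133.5 mm from the origin.
- guard: Grey sheet-metal guard box, fixed on the mould over the lever linkage, 164 mm long (mould x from -222 to -58 mm), 130 mm wide, top face 66 mm above the table. Same origin and axes as the mould. Must not be touched.
- window (a point): Centre of the guard's rectangular window, level with the guard's top face. The clear opening is 63 mm along the mould's x and 87 mm along its y (rolled edges already taken off), enough for closed fingers but not for an open gripper. The lever's pad lies straight below it.
- lever_pad (a point): Centre of the top of the ribbed rubber pad (38 x 50 mm) of the knock-out lever. It starts 16 mm below the guard's top face, 50 mm above the table, at the middle of the window, slightly moves along mould x as it goes down, and ends 38 mm below the guard's top face, 28 mm above the table.
- knockout_lever (a joint): Angle of the knock-out lever: 0 = up (tile down in the mould), 0.24 rad = fully down against its stop (tile raised 15 mm). About 8 N straight down on the pad moves it; at the stop it resists rigidly. It has no return spring: friction keeps it where it is left.
- tile: The pressed clay tile, 76 mm square, 12 mm thick with a raised border and rosette, about 120 g. Origin at the centre of its underside, z up, x and y along its sides. At first it lies in the mould's cavity with its underside 33 mm above the table and its top just below the frame's top; with the lever down its underside is 48 mm above the table, 2 mm above the frame, and it can be pushed sideways over the frame. On the bat its underside is 44 mm above the table.
- tile_corner0 (a point): Corner +x +y of the tile's underside, 38 mm along each side axis from its origin.
- tile_corner1 (a point): Corner +x -y of the tile's underside, 38 mm along each side axis from its origin.
- tile_corner2 (a point): Corner -x -y of the tile's underside, 38 mm along each side axis from its origin.
- tile_corner3 (a point): Corner -x +y of the tile's underside, 38 mm along each side axis from its origin.
- bat: Plaster drying bat, an off-white slab 130 mm (its x) by 154 mm (its y) and 44 mm high, fixed, standing against the mould's frame (3 mm gap) on the left or right side of the mould, its axes parallel to the mould's. Origin at the centre of its underside.
- saucer: Terracotta saucer of thick slip, 155 mm across, 35 mm high, loose, on the other side of the mould from the bat. Origin under its centre. Not to be moved.
- cup: Low clay cup, 54 x 59 x 31 mm, loose bystander. Origin under its centre.
- ring: Small clay ring, 33 mm across, 10 mm high, lying loose beside the guard, a bystander. Origin under its centre.
- vase: Little clay vase, 36 mm wide, 51 mm high, loose bystander behind the mould. Origin under its centre.
- mallet: Clay mallet, 140 x 84 x 28 mm, loose bystander at the left. Origin under its middle.
Mind the look-alikes: they are no part of the job. There is more than one size of the tile; the job needs the larger.

How it is judged:
By the outcome, as a careful person would: the job done as asked, in the order asked, and still so for the second after the job is handed in, with the robot touching nothing.
It also fails if it takes over 48 s, if anything falls off the work surface, if the arm or the gripper's body presses on something with over 40 N, if the wrist force passes 120 N, or if a joint passes its speed limit or range.

## Working session

There is one attempt and no reset: what is moved stays moved. The work goes in short steps, Python scripts to look and compute and a tool call to move; the robot and the scene stay as the last step left them, time stands still between calls to the robot, and variables do not carry over. Pictures are saved under pics/ and viewed, at most 10 in all, crops included, and the job is handed in when it is done.

Besides the shell and the picture viewer there is one more tool, called after "Request:" as name(argument=value, ...) on one line, values as JSON. send_rows: Moves the arm, as the interface text tells. Its arguments: {"type":"object","properties":{"targets":{"type":"array"},"squeeze":{"type":"number"}},"required":["targets"]}

```bash
mkdir -p pics
cat > h.py <<'E'
import numpy as np, cv2
from rig import ctrl
def ray(p,uv):
    d=p["R"].T@np.linalg.solve(p["camera_matrix"],[uv[0],uv[1],1.]); return -p["R"].T@p["t"],d
def atz(p,uv,z):
    c,d=ray(p,uv); return c+d*(z-c[2])/d[2]
def proj(p,X):
    q=p["camera_matrix"]@(np.array(p["R"])@np.array(X,float)+p["t"]); return q[:2]/q[2]
def cap(n):
    p=ctrl.capture(n)
    for k in("camera_matrix","R","t"): p[k]=np.array(p[k],float)
    return p
E
python3 - <<'E'
from h import *
np.set_printoptions(precision=1,suppress=True)
for n in("top","side"):
    p=cap(n); cv2.imwrite(f"pics/{n}0.png",p["img"][:,:,::-1])
    print(n,"cam",-p["R"].T@p["t"])
    for q,z in(("window",66),("lever_pad",50),("tile",33),("mould",0),("bat",0),("saucer",0),("tile_corner0",33),("tile_corner1",33),("tile_corner2",33),("tile_corner3",33),("ring",0),("vase",0),("cup",0),("mallet",0)):
        for r in ctrl.landmark_of(q,p)[:3]: print(q,round(r["score"],2),np.array(r["point"]),atz(p,r["point"],z)[:2])
s=ctrl.sense();print(s)
E
```

```text
top cam [341.5 361.3 952.5]
window 0.95 [316.6 221. ] [399.1 278.5]
window 0.65 [187.8 151.1] [552.6 571.4]
window 0.38 [257.3 159.3] [536.7 413.9]
lever_pad 0.76 [316.  216.6] [410.2 278.4]
tile 0.8 [300.6 318.4] [179.8 309.8]
tile 0.65 [315.  153.6] [560.1 280.5]
mould 0.93 [306.6 159.6] [552.7 297.9]
bat 0.66 [367.6 157.3] [561.1 149.1]
saucer 0.73 [257.7 159.4] [551.  416.9]
saucer 0.44 [299.9 140.5] [599.8 314.8]
tile_corner0 0.98 [317.6 318.8] [179.4 271.3]
tile_corner0 0.94 [298.5 303. ] [214. 315.]
tile_corner0 0.93 [325.7 137. ] [600.5 255.5]
tile_corner1 0.98 [317.6 318.8] [179.4 271.3]
tile_corner1 0.94 [298.5 303. ] [214. 315.]
tile_corner1 0.93 [325.7 137. ] [600.5 255.5]
tile_corner2 0.98 [317.6 318.8] [179.4 271.3]
tile_corner2 0.94 [298.5 303. ] [214. 315.]
tile_corner2 0.93 [325.7 137. ] [600.5 255.5]
tile_corner3 0.98 [317.6 318.8] [179.4 271.3]
tile_corner3 0.94 [298.5 303. ] [214. 315.]
tile_corner3 0.93 [325.7 137. ] [600.5 255.5]
ring 0.56 [354.1 203.8] [446.5 182.1]
ring 0.46 [255.2 157. ] [556.8 423.1]
ring 0.29 [295.6 173.7] [517.5 324.2]
vase 0.56 [329.9 107
[... 954 characters left out ...]
40.2] [181.9 300.2]
tile_corner3 0.84 [349.1 236.8] [592.5 319.8]
tile_corner3 0.77 [323.2 255.5] [531.  246.7]
tile_corner3 0.73 [165.4 240.2] [181.9 300.2]
ring 0.47 [285.7 286.1] [452.5 184.1]
vase 0.64 [394.3 269.4] [684.3 244.1]
mallet 0.71 [283.2 287.6] [447.5 179.2]
mallet 0.63 [332.  194.6] [571.3 580.3]
{'time_s': 1.5, 'joints': array([ 1. ,  0.3,  1.5, -0. ,  1.3, -0.2]), 'dq': array([ 0.,  0.,  0.,  0.,  0., -0.]), 'tau': array([ -0. , -41.2, -26. ,  -0. ,   0. ,   0. ]), 'eef_pos': array([161.6, 499.5, 231.3]), 'ee_rot': array([ 0. ,  0.2,  1. , -0. ]), 'force': array([ 0.5, -0.3, -0. ]), 'wrist_torque': array([ 0., -0.,  0.]), 'grip_force': 0.0, 'grip_width': 0.9980198833197804}
```

Run:
```python
import cv2
a=cv2.imread("pics/top0.png");b=cv2.imread("pics/side0.png")
c=a[80:340,150:410]; cv2.imwrite("pics/topc.png",cv2.resize(c,(600,600),interpolation=cv2.INTER_CUBIC))
c=b[160:340,140:430]; cv2.imwrite("pics/sidec.png",cv2.resize(c,(800,497),interpolation=cv2.INTER_CUBIC))
```

```text
(no output)
```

View pics/topc.png

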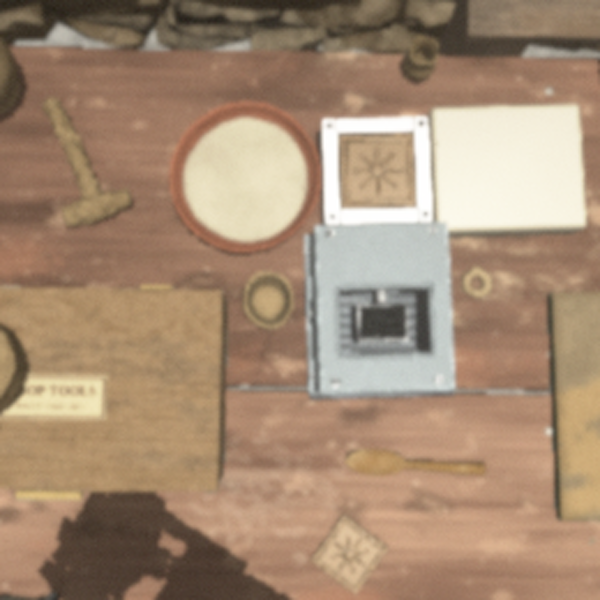

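View pics/sidec.png

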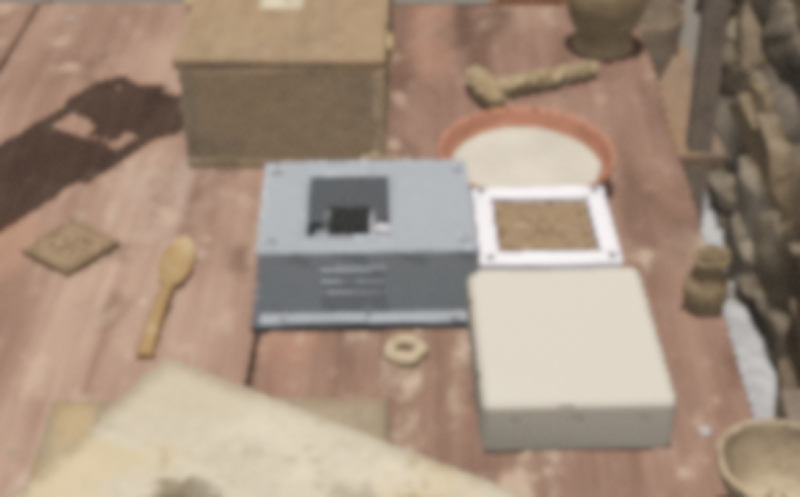

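The top crop shows the mould frame at top-image (313,154) with the tile in it. The bat is to the right (-y side) and the saucer to the left. The guard window is near (316,221). Candidates for "tile": (314,154) in the mould, which is the larger one and mine, and (301,318), a small loose decoy. Boxes stand at left and right.

Run:
```python
from h import *
from scipy.optimize import least_squares
np.set_printoptions(precision=1,suppress=True)
p=cap("top"); s=cap("side")
T=lambda x,y:(150+x*260/600,80+y*260/600)
S=lambda x,y:(140+x*290/800,160+y*290/800)
M=[((53.5,53.5,46),T(322,117)),((53.5,-53.5,46),T(428,115)),((-53.5,-53.5,46),T(432,222)),((-53.5,53.5,46),T(323,223)),
((-222,-65,66),T(456,388)),((65,-210.5+0,44),T(578,105)),((-65,-210.5,44),T(585,227)),((-65,-56.5,44),T(437,231)),((65,-56.5,44),T(432,108))]
N=[((53.5,53.5,46),S(598,185)),((53.5,-53.5,46),S(621,262)),((-222,65,66),S(265,160)),((-222,-65,66),S(257,252)),((-58,-65,66),S(476,252)),((-58,65,66),S(464,160)),((65,-210.5,44),S(673,406)),((-65,-210.5,44),S(483,408))]
def W(v,m):
    c,sn=np.cos(v[2]),np.sin(v[2]);return np.array([v[0]+c*m[0]-sn*m[1],v[1]+sn*m[0]+c*m[1],m[2]])
f=lambda v,A=M,B=N:np.concatenate([proj(p,W(v,m))-u for m,u in A]+[proj(s,W(v,m))-u for m,u in B])
for A,B in((M,N),(M,[]),([],N)):
    r=least_squares(f,[555,293,0.0],x_scale=[10,10,.05],loss="soft_l1",args=(A,B)); print(r.x[:2],"yaw %.4f"%r.x[2],r.fun.round(1))
    v=r.x; 
v=least_squares(f,[555,293,0.0],x_scale=[10,10,.05],loss="soft_l1").x
wt=[atz(p,T(*q),66)[:2] for q in((336,288),(432,286),(433,353),(337,356))]
ws=[atz(s,S(*q),66)[:2] for q in((312,176),(388,177),(391,235),(307,235))]
print("window",np.mean(wt,0),np.mean(ws,0));print(np.array(wt),np.array(ws))
c,sn=np.cos(v[2]),np.sin(v[2]);R=np.array([[c,-sn],[sn,c]])
print("window in mould",(np.mean(wt,0)-v[:2])@R,(np.mean(ws,0)-v[:2])@R)
# box height: front edge bottom/top in side
for q in((190,163),(386,158)): print("box base",atz(s,S(*q),0))
for z in(50,80,100,120): print(z,"side top edge",atz(s,S(180,63),z)[:2],atz(s,S(388,63),z)[:2],"top view",atz(p,T(222,288),z)[:2],atz(p,T(222,490),z)[:2],"right",atz(p,T(552,295),z)[:2],atz(p,T(560,518),z)[:2])
```

```text
[559.8 284.9] yaw 0.0406 [ 0.5 -0.3  0.3 -0.4  0.3 -1.5  1.2 -0.9 -0.8 -0.3  1.7 -2.   1.6 -0.2
 -0.5 -0.4 -0.4 -2.   0.   0.  -0.9 -0.6 -0.9  0.6 -2.3  0.3 -1.2 -0.9
 -0.6 -0.4  0.2 -1.8 -2.6 -1.3]
[557.6 285.8] yaw 0.0442 [-0.   0.6 -0.2  0.4 -0.  -0.7  0.9  0.  -0.9  0.5  1.2 -1.5  1.3  0.4
 -0.8  0.4 -0.9 -1.2]
[561.8 283. ] yaw 0.0387 [ 1.1  0.5  0.2 -0.  -0.   1.  -1.5  0.7 -0.2 -0.4  0.4  0.   1.3 -1.
 -1.7 -0.6]
window [403.7 278.5] [410.1 277. ]
[[434.7 325.9]
 [438.3 232.5]
 [373.2 231.3]
 [368.8 324. ]] [[377.6 319.1]
 [438.9 318.4]
 [443.5 235.7]
 [380.3 234.8]]
window in mould [-156.2   -0.1] [-149.9   -1.8]
box base [253.9 446.6   0. ]
box base [432.4 457.9   0. ]
50 side top edge [232.6 548.9] [432.  551.3] top view [434.4 437.8] [238. 433.] right [433.1 111.2] [216.2 105.3]
80 side top edge [244.6 490.2] [434.  492.5] top view [431.4 435.3] [241.5 430.6] right [430.  119.5] [220.3 113.8]
100 side top edge [252.6 451.1] [435.3 453.3] top view [429.3 433.6] [243.8 429. ] right [428. 125.] [223.1 119.5]
120 side top edge [260.6 411.9] [436.6 414. ] top view [427.2 431.9] [246.1 427.4] right [426.  130.6] [225.9 125.1]
```

Mould is at about (559.5, 285), yaw 0.041, in agreement with all the given sizes. The window centre is at about (407, 278), and the boxes are about 105 mm high. Next I plan the move.

```bash
cat >> h.py <<'E'
from scipy.spatial.transform import Rotation as Ro
def st(tgt=None,yaw=0.041):
    s=ctrl.sense(); q=s["ee_rot"]; R=Ro.from_quat([q[1],q[2],q[3],q[0]]).as_matrix()
    print("t",s["time_s"],"eef",s["eef_pos"].round(1),"F",s["force"].round(1),"w",round(s["grip_width"],2),"j",s["joints"].round(2))
    print("x",R[:,0].round(3),"y",R[:,1].round(3),"z",R[:,2].round(3))
    c,sn=np.cos(yaw),np.sin(yaw)
    m=np.array([s["eef_pos"][0]-559.5,s["eef_pos"][1]-285]); print("mould-frame eef",np.round([c*m[0]+sn*m[1],-sn*m[0]+c*m[1]],1))
    for sg in(1,-1):
        y=sg*np.array([c,sn,0]); G=np.stack([np.cross(y,[0,0,-1]),y,[0,0,-1]],1)
        rv=Ro.from_matrix(R.T@G).as_rotvec(); print("turn to y along",sg,rv.round(3))
        if tgt is not None: print(" shift, current axes",(R.T@(np.array(tgt)-s["eef_pos"])).round(1)," goal axes",(G.T@(np.array(tgt)-s["eef_pos"])).round(1))
E
python3 -c "
from h import *
st([407,278,130])"
```

```text
t 1.6 eef [161.6 499.5 231.3] F [ 0.9 -0.1  0.8] w 1.0 j [ 1.03  0.31  1.5  -0.    1.33 -0.22]
x [-0.951  0.308 -0.   ] y [0.308 0.951 0.   ] z [ 0.  0. -1.]
mould-frame eef [-388.8  230.7]
turn to y along 1 [ 0.    -0.     1.217]
 shift, current axes [-301.7 -135.2  101.3]  goal axes [-231.4  236.2  101.3]
turn to y along -1 [ 0.     0.    -1.925]
 shift, current axes [-301.7 -135.2  101.3]  goal axes [ 231.4 -236.2  101.3]
```

Request:
send_rows(targets=[[1, -0.0302, -0.0135, 0, 0, 0, 0], [1, -0.0302, -0.0135, 0, 0, 0, 0], [1, -0.0302, -0.0135, 0, 0, 0, 0], [1, -0.0302, -0.0135, 0, 0, 0, 0], [1, -0.0302, -0.0135, 0, 0, 0, 0], [1, -0.0302, -0.0135, 0, 0, 0, 0], [1, -0.0302, -0.0135, 0, 0, 0, 0], [1, -0.0302, -0.0135, 0, 0, 0, 0], [1, -0.0302, -0.0135, 0, 0, 0, 0], [1, -0.0302, -0.0135, 0, 0, 0, 0]], squeeze=30)

```text
time_s: 2.85
eef_pos: [408.2, 277.4, 231.4]
ee_rot: [0.0, 0.156, 0.988, 0.0]
force: [0.1, -0.8, 0.3]
grip_width: -0.004
grip_force: 0.0
```

Request:
send_rows(targets=[[1, 0, 0, 0.013, 0, 0, 0.152], [1, 0, 0, 0.013, 0, 0, 0.152], [1, 0, 0, 0.013, 0, 0, 0.152], [1, 0, 0, 0.013, 0, 0, 0.152], [1, 0, 0, 0.013, 0, 0, 0.152], [1, 0, 0, 0.013, 0, 0, 0.152], [1, 0, 0, 0.013, 0, 0, 0.152], [1, 0, 0, 0.01, 0, 0, 0.152], [1, 0, 0, 0, 0, 0, 0], [1, 0, 0, 0, 0, 0, 0]])

```text
time_s: 4.1
eef_pos: [407.6, 278.2, 130.7]
ee_rot: [0.0, 0.691, 0.723, 0.0]
force: [-0.3, -0.3, 0.0]
grip_width: -0.0
grip_force: 0.0
```

Run:
```python
from h import *
st([407,278,80])
for n in("top","side"):
    p=cap(n); e=ctrl.sense()["eef_pos"]; print(n,proj(p,e),proj(p,[407,278,66]))
    u,v=proj(p,e).astype(int); c=p["img"][v-60:v+60,u-80:u+80,::-1]; cv2.imwrite(f"pics/{n}1.png",cv2.resize(c,(640,480),interpolation=cv2.INTER_CUBIC))
```

```text
t 4.1 eef [407.6 278.2 130.7] F [-0.3 -0.3  0. ] w -0.0 j [ 0.36  0.35  1.73 -0.    1.06  0.32]
x [-0.045  0.999  0.   ] y [0.999 0.045 0.001] z [ 0.001  0.    -1.   ]
mould-frame eef [-152.1   -0.5]
turn to y along 1 [ 0.001 -0.     0.004]
 shift, current axes [-0.2 -0.6 50.7]  goal axes [-0.2 -0.6 50.7]
turn to y along -1 [ 0.000e+00  1.000e-03 -3.138e+00]
 shift, current axes [-0.2 -0.6 50.7]  goal axes [ 0.2  0.6 50.7]
top [319.67641434 214.93190625] [316.84541903 217.48704171]
side [264.81138274 207.77505223] [265.28293033 233.95720353]
```

View pics/side1.png

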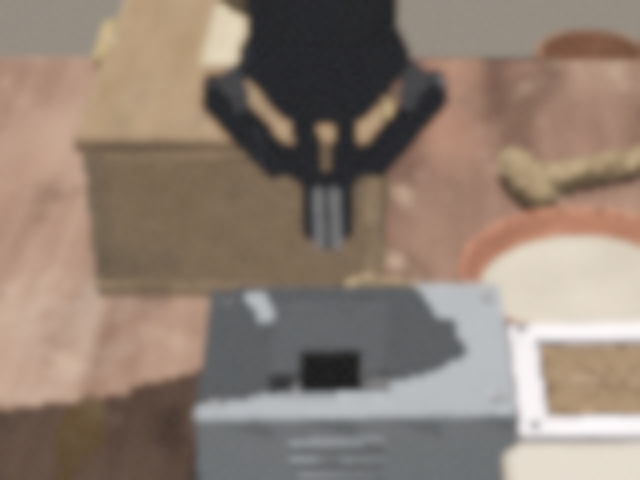

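The shut fingertips (crop 328,240) stand straight above the pad (330,370) and line up with the window centre. I go down now.

Request:
send_rows(targets=[[1, 0, -0.0006, 0.012, 0, 0, 0.004], [1, 0, 0, 0.012, 0, 0, 0], [1, 0, 0, 0.012, 0, 0, 0], [1, 0, 0, 0.012, 0, 0, 0], [1, 0, 0, 0.01, 0, 0, 0], [1, 0, 0, 0.008, 0, 0, 0], [1, 0, 0, 0.006, 0, 0, 0], [1, 0, 0, 0.004, 0, 0, 0], [1, 0, 0, 0, 0, 0, 0], [1, 0, 0, 0, 0, 0, 0]])

```text
time_s: 5.45
eef_pos: [406.9, 278.2, 54.5]
ee_rot: [0.0, 0.694, 0.72, 0.0]
force: [-0.9, 0.1, -0.1]
grip_width: 0.002
grip_force: 0.0
```

Request:
send_rows(targets=[[1, 0, 0, 0.003, 0, 0, 0], [1, 0, 0, 0.003, 0, 0, 0], [1, 0, 0, 0.003, 0, 0, 0], [1, 0, 0, 0.003, 0, 0, 0], [1, 0, 0, 0.003, 0, 0, 0], [1, 0, 0, 0.003, 0, 0, 0], [1, 0, 0, 0.003, 0, 0, 0], [1, 0, 0, 0.002, 0, 0, 0], [1, 0, 0, 0, 0, 0, 0], [1, 0, 0, 0, 0, 0, 0]])

```text
time_s: 6.7
eef_pos: [406.1, 278.1, 31.2]
ee_rot: [-0.0, 0.693, 0.72, -0.001]
force: [-4.2, 0.0, 3.6]
grip_width: 0.002
grip_force: 2.3
```

Request:
send_rows(targets=[[1, 0, 0, 0.001, 0, 0, 0], [1, 0, 0, 0.001, 0, 0, 0], [1, 0, 0, 0.001, 0, 0, 0], [1, 0, 0, 0.0005, 0, 0, 0], [1, 0, 0, 0, 0, 0, 0], [1, 0, 0, 0, 0, 0, 0], [1, 0, 0, 0, 0, 0, 0], [1, 0, 0, 0, 0, 0, 0], [1, 0, 0, 0, 0, 0, 0], [1, 0, 0, 0, 0, 0, 0]])

```text
time_s: 7.95
eef_pos: [406.4, 278.2, 29.3]
ee_rot: [-0.0, 0.693, 0.721, -0.0]
force: [-11.8, -2.8, 25.2]
grip_width: 0.001
grip_force: 13.6
```

Request:
send_rows(targets=[[1, 0, 0, 0.001, 0, 0, 0], [1, 0, 0, 0.0005, 0, 0, 0], [1, 0, 0, 0, 0, 0, 0], [1, 0, 0, 0, 0, 0, 0], [1, 0, 0, 0, 0, 0, 0], [1, 0, 0, 0, 0, 0, 0], [1, 0, 0, 0, 0, 0, 0], [1, 0, 0, 0, 0, 0, 0], [1, 0, 0, 0, 0, 0, 0], [1, 0, 0, 0, 0, 0, 0]])

```text
time_s: 9.2
eef_pos: [406.5, 278.2, 28.9]
ee_rot: [0.0, 0.693, 0.721, -0.0]
force: [-16.7, -6.7, 39.8]
grip_width: 0.001
grip_force: 21.5
```

It gives 15 N more for 0.4 mm of travel, so the lever is at its stop. I raise straight up, then look.

Request:
send_rows(targets=[[1, 0, 0, -0.004, 0, 0, 0], [1, 0, 0, -0.008, 0, 0, 0], [1, 0, 0, -0.012, 0, 0, 0], [1, 0, 0, -0.012, 0, 0, 0], [1, 0, 0, -0.012, 0, 0, 0], [1, 0, 0, -0.014, 0, 0, 0], [1, 0, 0, -0.014, 0, 0, 0], [1, 0, 0, -0.014, 0, 0, 0], [1, 0, 0, -0.014, 0, 0, 0], [1, 0, 0, 0, 0, 0, 0]])

```text
time_s: 10.45
eef_pos: [407.2, 278.3, 131.4]
ee_rot: [0.0, 0.694, 0.72, 0.001]
force: [0.2, -0.8, 0.0]
grip_width: 0.002
grip_force: 0.0
```

Run:
```python
from h import *
np.set_printoptions(precision=1,suppress=True)
c,s=np.cos(.041),np.sin(.041)
for n in("top","side"):
    p=cap(n)
    for q,z in(("tile",48),("lever_pad",28)):
        for r in ctrl.landmark_of(q,p)[:2]: print(n,q,round(r["score"],2),np.array(r["point"]),atz(p,r["point"],z)[:2])
    u,v=proj(p,[480,280,60]).astype(int); k=p["img"][v-75:v+75,u-100:u+100,::-1]; cv2.imwrite(f"pics/{n}2.png",cv2.resize(k,(800,600),interpolation=cv2.INTER_CUBIC))
# push start: mould frame (0,+75): fingers' -y face 11mm from centre, tile edge at +38
st([559.5-s*75,285+c*75,130])
```

```text
top tile 0.75 [311.6 153.6] [556.4 289.7]
top tile 0.67 [300.1 318.7] [181.7 311.8]
top lever_pad 0.66 [264.4 209.3] [426.9 397. ]
side tile 0.91 [166.7 246.8] [197.6 252.5]
side tile 0.83 [334.8 239.6] [557.5 285.4]
side lever_pad 0.37 [263.1 246.4] [400.8 286.3]
t 10.75 eef [406.6 278.  129.9] F [ 0.3 -1.4 -0.3] w -0.0 j [ 0.4  0.3  1.7 -0.   1.1  0.3]
x [-0.  1. -0.] y [ 1.  0. -0.] z [-0. -0. -1.]
mould-frame eef [-153.1   -0.7]
turn to y along 1 [-0.  0. -0.]
 shift, current axes [ 76.2 152.9  -0.3]  goal axes [ 75.7 153.1  -0.1]
turn to y along -1 [0.  0.  3.1]
 shift, current axes [ 76.2 152.9  -0.3]  goal axes [ -75.7 -153.1   -0.1]
```

View pics/side2.png

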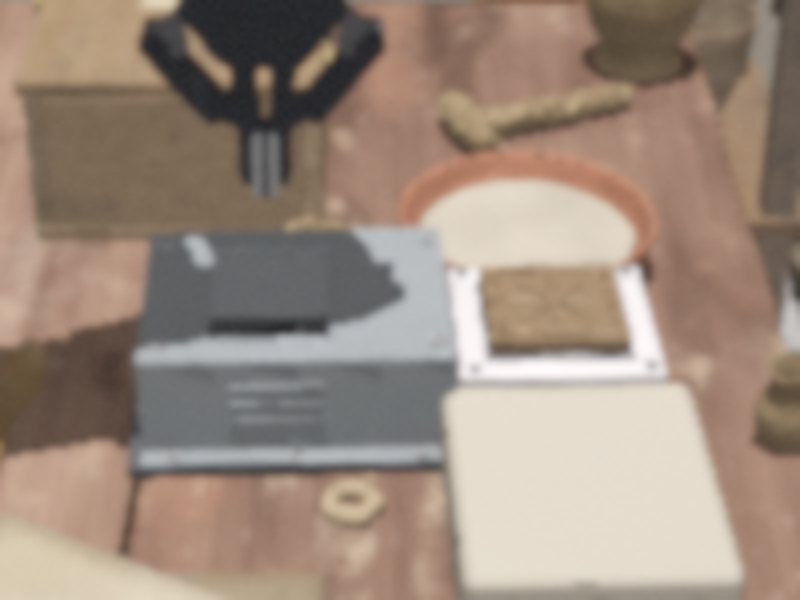

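The tile has risen (crop 555,305) with its shadow edge showing, and the pad is now deep in the window. I go to the +y side of the tile over the saucer gap, fingers slightly parted along mould x.

Request:
send_rows(targets=[[1, 0.0095, 0.019, 0, 0, 0, 0], [1, 0.0095, 0.019, 0, 0, 0, 0], [1, 0.0095, 0.019, 0, 0, 0, 0], [1, 0.0095, 0.019, 0, 0, 0, 0], [1, 0.0095, 0.019, 0, 0, 0, 0], [0.6, 0.0095, 0.019, 0, 0, 0, 0], [0.6, 0.0095, 0.019, 0, 0, 0, 0], [0.6, 0.0095, 0.019, 0, 0, 0, 0], [0.6, 0, 0, 0, 0, 0, 0], [0.6, 0, 0, 0, 0, 0, 0]])

```text
time_s: 12.0
eef_pos: [555.1, 359.6, 129.9]
ee_rot: [-0.0, 0.694, 0.72, -0.001]
force: [-0.3, 0.9, -0.3]
grip_width: 0.199
grip_force: 0.0
```

Request:
send_rows(targets=[[0.6, 0, 0, 0.01, 0, 0, 0], [0.6, 0, 0, 0.01, 0, 0, 0], [0.6, 0, 0, 0.01, 0, 0, 0], [0.6, 0, 0, 0.01, 0, 0, 0], [0.6, 0, 0, 0.01, 0, 0, 0], [0.6, 0, 0, 0.01, 0, 0, 0], [0.6, 0, 0, 0.01, 0, 0, 0], [0.6, 0, 0, 0.006, 0, 0, 0], [0.6, 0, 0, 0.004, 0, 0, 0], [0.6, 0, 0, 0, 0, 0, 0]])

```text
time_s: 13.25
eef_pos: [555.8, 359.8, 50.2]
ee_rot: [-0.0, 0.694, 0.72, -0.0]
force: [-0.2, -0.4, 0.3]
grip_width: 0.203
grip_force: 0.0
```

Run:
```python
from h import *
st()
p=cap("side")
u,v=proj(p,[560,310,60]).astype(int); k=p["img"][v-45:v+45,u-60:u+60,::-1]; cv2.imwrite("pics/side3.png",cv2.resize(k,(800,600),interpolation=cv2.INTER_CUBIC))
```

```text
t 13.25 eef [555.8 359.8  50.2] F [-0.2 -0.4  0.3] w 0.2 j [ 0.4   0.78  1.23 -0.    1.13  0.36]
x [-0.038  0.999 -0.   ] y [ 0.999  0.038 -0.   ] z [-0. -0. -1.]
mould-frame eef [-0.7 74.9]
turn to y along 1 [-0.     0.    -0.003]
turn to y along -1 [0.    0.    3.139]
```

View pics/side3.png

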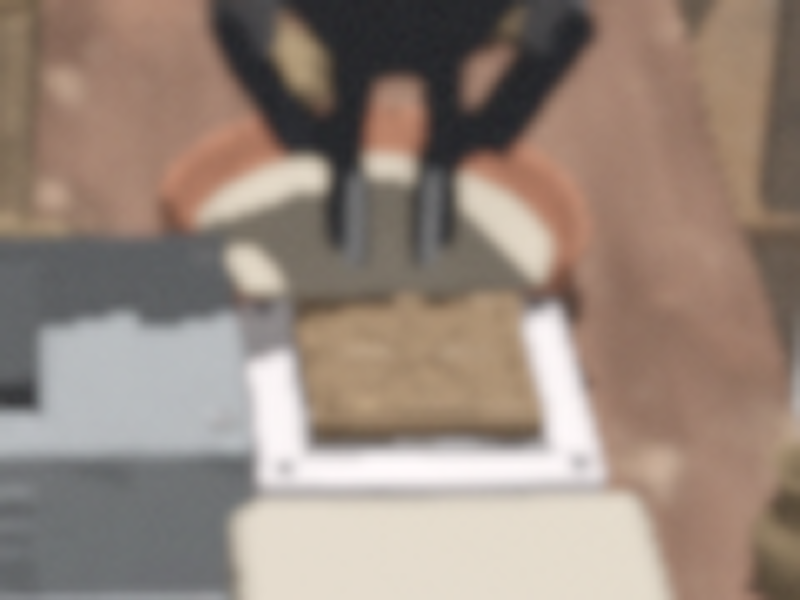

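The fingers (crop 392,250) are some 3-4 mm short of the tile's centreline (about 403 at that row). I correct by 3 mm and begin pushing.

Request:
send_rows(targets=[[0.6, -0.005, 0.003, 0, 0, 0, -0.003], [0.6, -0.008, 0, 0, 0, 0, 0], [0.6, -0.008, 0, 0, 0, 0, 0], [0.6, -0.006, 0, 0, 0, 0, 0], [0.6, -0.007, 0, 0, 0, 0, 0], [0.6, -0.008, 0, 0, 0, 0, 0], [0.6, -0.008, 0, 0, 0, 0, 0], [0.6, -0.008, 0, 0, 0, 0, 0], [0.6, -0.008, 0, 0, 0, 0, 0], [0.6, -0.006, 0, 0, 0, 0, 0]])

```text
time_s: 14.55
eef_pos: [561.8, 287.5, 50.3]
ee_rot: [0.0, 0.693, 0.721, 0.0]
force: [0.1, 1.6, 1.2]
grip_width: 0.199
grip_force: 0.5
```

Run:
```python
from h import *
st()
p=cap("side")
u,v=proj(p,[560,240,60]).astype(int); k=p["img"][v-60:v+60,u-80:u+80,::-1]; cv2.imwrite("pics/side4.png",cv2.resize(k,(800,600),interpolation=cv2.INTER_CUBIC))
```

```text
t 14.55 eef [561.8 287.5  50.3] F [0.1 1.6 1.2] w 0.2 j [0.29 0.72 1.35 0.   1.07 0.25]
x [-0.041  0.999  0.   ] y [0.999 0.041 0.   ] z [ 0.  0. -1.]
mould-frame eef [2.4 2.4]
turn to y along 1 [ 0. -0. -0.]
turn to y along -1 [-0.    -0.     3.141]
```

View pics/side4.png

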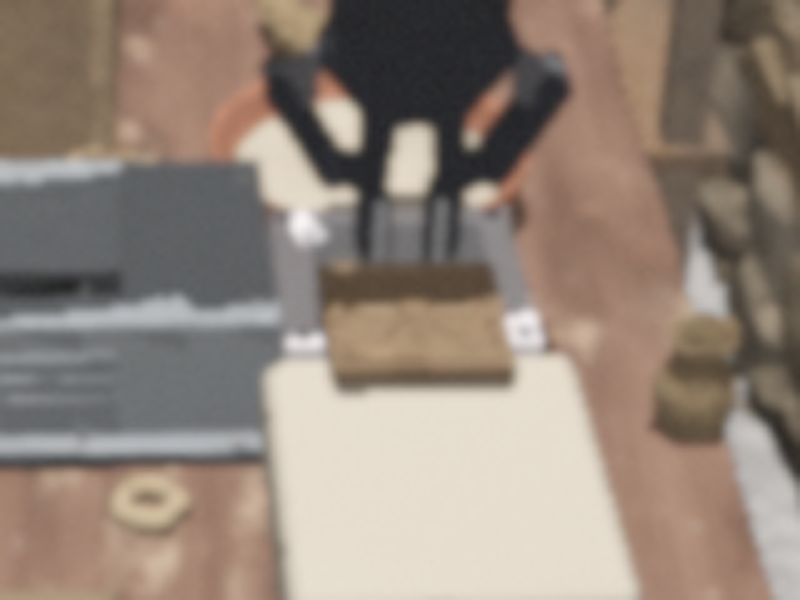

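The tile slides straight, its front edge already over the bat (crop 425,375). I continue.

Request:
send_rows(targets=[[0.6, -0.008, 0, 0, 0, 0, 0], [0.6, -0.008, 0, 0, 0, 0, 0], [0.6, -0.008, 0, 0, 0, 0, 0], [0.6, -0.008, 0, 0, 0, 0, 0], [0.6, -0.008, 0, 0, 0, 0, 0], [0.6, -0.008, 0, 0, 0, 0, 0], [0.6, -0.008, 0, 0, 0, 0, 0], [0.6, -0.008, 0, 0, 0, 0, 0], [0.6, -0.008, 0, 0, 0, 0, 0], [0.6, 0, 0, 0, 0, 0, 0]])

```text
time_s: 15.85
eef_pos: [564.8, 215.5, 50.3]
ee_rot: [0.0, 0.693, 0.721, -0.0]
force: [-0.1, -0.3, -0.7]
grip_width: 0.199
grip_force: 0.0
```

Request:
send_rows(targets=[[0.6, -0.004, 0, 0.0015, 0, 0, 0], [0.6, -0.005, 0, 0, 0, 0, 0], [0.6, -0.004, 0, 0, 0, 0, 0], [0.6, 0, 0, 0, 0, 0, 0], [0.6, 0.006, 0, 0, 0, 0, 0], [0.6, 0.006, 0, 0, 0, 0, 0], [0.6, 0, 0, -0.01, 0, 0, 0], [0.6, 0, 0, -0.02, 0, 0, 0], [0.6, 0, 0, -0.03, 0, 0, 0], [0.6, 0, 0, -0.03, 0, 0, 0]])

```text
time_s: 17.1
eef_pos: [564.7, 215.1, 140.5]
ee_rot: [0.0, 0.692, 0.722, 0.0]
force: [0.3, -0.3, 0.1]
grip_width: 0.199
grip_force: 0.0
```

Request:
send_rows(targets=[[0.6, 0.01, 0, -0.02, 0, 0, 0], [0.6, 0.02, 0, -0.02, 0, 0, 0], [0.6, 0.03, 0, -0.02, 0, 0, 0], [0.6, 0.03, 0, 0, 0, 0, 0], [0.6, 0.02, 0, 0, 0, 0, 0], [0.6, 0.01, 0, 0, 0, 0, 0], [0.6, 0, 0, 0, 0, 0, 0], [0.6, 0, 0, 0, 0, 0, 0], [0.6, 0, 0, 0, 0, 0, 0], [0.6, 0, 0, 0, 0, 0, 0]])

```text
time_s: 18.35
eef_pos: [559.9, 334.6, 198.9]
ee_rot: [0.0, 0.693, 0.721, -0.0]
force: [-0.3, 0.2, -0.6]
grip_width: 0.199
grip_force: 0.0
```

Run:
```python
from h import *
np.set_printoptions(precision=1,suppress=True)
st(); c,s=np.cos(.041),np.sin(.041)
for n in("side","top"):
    p=cap(n)
    for q in("tile","tile_corner0","ring","vase","cup"):
        for r in ctrl.landmark_of(q,p)[:4]:
            w=atz(p,r["point"],44 if "tile" in q else 0)[:2]; m=w-[559.5,285]; print(n,q,round(r["score"],2),w,"mould",np.array([c*m[0]+s*m[1],-s*m[0]+c*m[1]]))
    u,v=proj(p,[500,230,50]).astype(int); u=min(max(u,120),440);k=p["img"][max(v-90,0):v+90,u-120:u+120,::-1]; cv2.imwrite(f"pics/{n}5.png",cv2.resize(k,(800,600),interpolation=cv2.INTER_CUBIC))
```

```text
t 18.35 eef [559.9 334.6 198.9] F [-0.3  0.2 -0.6] w 0.2 j [ 0.4  0.6  1.1 -0.   1.4  0.3]
x [-0.  1. -0.] y [1. 0. 0.] z [ 0. -0. -1.]
mould-frame eef [ 2.4 49.5]
turn to y along 1 [ 0.  0. -0.]
turn to y along -1 [ 0.  -0.   3.1]
side tile 0.95 [196.8 257.6] mould [-363.5  -12.5]
side tile 0.94 [562.  151.4] mould [  -2.9 -133.6]
side tile_corner0 0.97 [533.6 113.3] mould [ -32.9 -170.5]
side tile_corner0 0.94 [237.5 254.1] mould [-323.   -17.7]
side tile_corner0 0.93 [189.3 284.6] mould [-369.9   14.8]
side tile_corner0 0.86 [205.8 199. ] mould [-356.9  -71.4]
side ring 0.46 [452.5 183.8] mould [-111.   -96.8]
side vase 0.75 [685.7 237.1] mould [124.1 -53.1]
side cup 0.3 [453.3 185.4] mould [-110.2  -95.2]
top tile 0.74 [182.1 310.7] mould [-376.    41.1]
top tile_corner0 0.95 [143.2 301.3] mould [-415.3   33.3]
top tile_corner0 0.89 [170.2 353. ] mould [-386.2   83.9]
top tile_corner0 0.61 [187.  274.4] mould [-372.6    4.7]
top tile_corner0 0.35 [523.4 120.6] mould [ -42.8 -162.8]
top vase 0.67 [680.  243.3] mould [118.7 -46.6]
top vase 0.48 [573.5 590.4] mould [ 26.5 304.6]
top cup 0.89 [434.5 402.8] mould [-120.1  122.8]
```

View pics/side5.png

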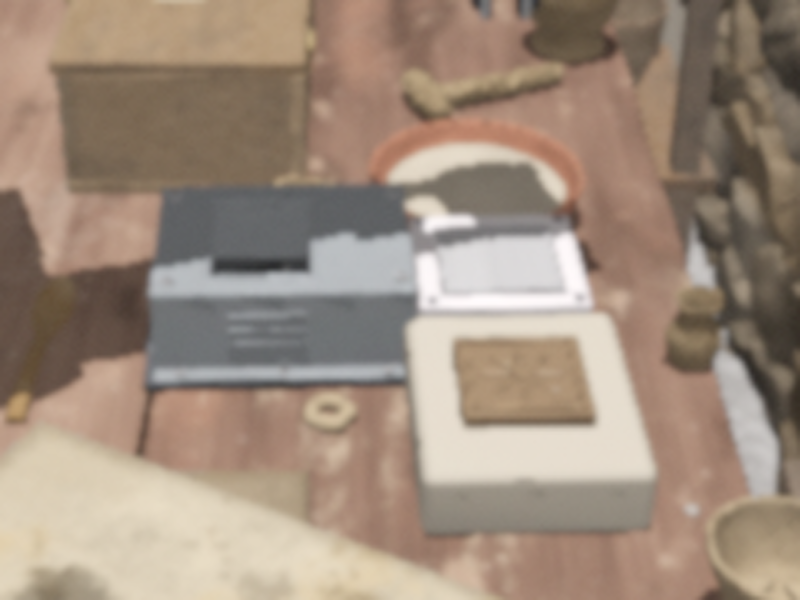

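The tile lies flat and whole on the bat (crop 523,380), centred at mould (-3,-134). The knock-out plate is up, so the lever is down, and the bystanders have not moved. I hand in.

```bash
python3 -c "
from rig import ctrl
print(ctrl.finish_job())"
```

```text
the job is handed in; nothing more can be done
None
```

I pressed the lever down to its stop and left it there, pushed the tile so it lies flat in the middle of the bat, and handed the job in at about 18.5 s of the 48 s; the hand-in returned no verdict.

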